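Third hand for a tool-rack frame: hold the drilled rail against the upright

TASK

Lay the drilled tool rail flat on the assembly jig with its long edge flush along the squaring block, bring its end gently (no ramming) up square against the clamped upright, and keep pressing it there with a steady push of about 12 newtons, no less than 6 and no more than 20, so that I can drive the screws in from behind. Be my third hand: your program finishes while you are still holding and pressing the rail; do not let go. Leave the blank, pencil, tape measure and glue bottle where they are.

Things in the scene. Friction and masses are not known exactly. Their poses are not given: they have to be found in the camera images.
- rail: The part to hold: straight light-wood tool rail 240 x 44 x 20 mm (along its x, y, z), about 0.13 kg, lying flat and loose on the bench, with a row of five round 18 mm through holes along its centre line, 0, 45 and 90 mm either side of the middle. Origin: centre of its underside. Same end for end: either end may meet the upright.
- jig: Assembly jig screwed to the bench, its x pointing roughly away from the robot. Grey-faced base board 18 mm thick, x -150 to 215 and y -125 to 145 mm; origin on the bench. Behind the upright a split fence, x 145 to 165 mm, top 48 mm over the bench, open between y -35 and 35 mm for the screwdriver. Two toggle clamps at y -80 and 95 mm, x 114 to 271 mm, up to 85 mm over the bench, hold the upright.
- upright: The frame's upright: light-wood bar 45 x 250 x 20 mm (along the jig's x, y, z) lying flat across the jig's base, clamped against the fence, immovable and hard. Origin: centre of its underside. The rail's end presses on its near long edge, facing the jig's -x. Bearing down on the rail makes it rub on the base (friction about 0.5 to 1) and takes from the push: let it rest lightly.
- seat (a point): Point on top of the jig's base (18 mm over the bench) where the rail's origin lies when the rail is home, flush along the squaring block and end against the upright. Axes as the jig's: x is the direction of the push and of the rail's length, y points to the squaring block, z up.
- joint_face (a point): Centre of the joint, on the near edge of the upright: the middle of the rail's end face comes here, 28 mm over the bench. Axes as the jig's.
- block_face (a point): Squaring block: darker wood, 75 mm along the jig's x, 40 mm wide, 25 mm high on the base, fixed and hard. This point is the middle of the foot of the side face that looks to the jig's -y; the rail's left long edge goes flush along it. The block ends 15 mm short of the upright, and 150 mm of the rail stands clear of it towards the robot. Axes as the jig's.
- blank: Not wanted, leave it: plain undrilled blank of the same wood and section, only 170 x 44 x 20 mm, lying flat some 130 mm or more beside the rail. Origin: centre of its underside, x along its length.
- pencil: Leave it: flat dark-wood carpenter's pencil 166 x 14 x 8 mm lying on the jig's base, along the jig's x, some 55 mm clear of the rail's place on the side away from the squaring block. Origin: centre of its underside.
- tape: Leave it: tape measure 72 x 38 x 66 mm. Origin under its centre.
- glue: Leave it: white glue bottle, 60 mm across, 190 mm tall. Origin under its centre.
There are look-alikes about, which are no part of the job. What is shaped like the rail but red is not meant.

How it is judged:
By the outcome, as a careful person would: the job done as asked, in the order asked, and still so for the second after the job is handed in, while the arm keeps its last pose, push and grip.
It also fails if it takes over 45 s, if anything falls off the work surface, if the arm or the gripper's body presses on something with over 40 N, if the wrist force passes 120 N, or if a joint passes its speed limit or range.

ROBOT

A 6-joint arm with a two-finger parallel gripper is mounted at the origin on the work surface. World frame = base frame: x ahead of the robot, y to its left, z up, the work surface at z = 0. Lengths are in m, angles in rad, forces in N, time in s.
With the tool pointing down it reaches from about 0.35 to 0.975 m from the base axis. Payload 4.9 kg.
Tool frame: the origin (TCP) lies at the very end of the fingers, on their centre line; the grasp point (between the pads) lies 19 mm behind it; z points along the fingers, x is the direction in which the jaws open and shut, and the axes are right-handed (so a half turn about z gives the same grasp; the last joint's range is limited). The gripper opens to 85 mm and grips with 20 to 120 N. Pads are 22 mm wide; open, the fingers measure 114 mm over their backs; the gripper's body (76 mm by 85 mm) begins 54 mm behind the grasp point. The pads swing forward as they close: fully open they stand 13 mm farther back than shut.
Start: joints at [1.22, 0.053, 1.613, -0, 1.476, -0.119], TCP at [0.144, 0.608, 0.231] pointing down, gripper open.
Joint ranges: [-3.01, 3.01], [-1.01, 2.22], [0.06, 2.58], [-1.02, 4.17], [0.09, 2.62], [-3.14, 3.14]. Speed limits (rad/s): [2.57, 2.57, 3.14, 3.14, 3.14, 3.14].

INTERFACE

Orientations are given as a rotation vector (axis times angle).
In Python, from station import monitor, imaging, ticket gives the robot as it stands.
- The arm moves only by the tool step_arm, never from a script. Its argument "targets" is one flat list of numbers, 4 for each row, row after row: the shift along the tool's x, y, z in m, then the turn about the tool's z in rad. In form: [tx, ty, tz, roll, tx, ty, tz, roll, ...]. A call has 1 to 12 rows; each row is the pose to reach, as a shift and turn from the pose measured when the call began, along the tool's axes at that moment; what a row does not reach only later rows make up. A row lasts 1/12 s, in which the tool goes at most 41.7 mm and 7.16 degrees, less where a joint would pass 70% of its speed; a pose out of reach is approached as far as the arm can. A call with a gripper value outside its range is refused whole. "grip" is the finger opening in m, from 0 to 0.0854, set as the call begins (left out, the last holds). The fingers move at their own pace and stop on an object; "force" is the grip in N (left out, the last holds). Time passes only in rows, so rows that repeat a pose let the fingers close. It gives the time, the measured TCP pose, the force and the opening at its end, in the units of the state.
- monitor.get_obs(): the state, without advancing time (a new reading comes with each control period).
- imaging.get_image(name): name is "side" or "top" or "wrist"; returns a dict with "color" (420x560x3 uint8, red, green, blue), "depth" (420x560 float32, m along the optical axis (not along the pixel's ray), 0 where there is no reading), "fov_y" (degrees; the focal length in pixels is half the picture's height over the tangent of half this angle, whatever the lens; pixels are square), "cx", "cy" (the principal point, pixels), "R" (3x3) and "t" (3): a world point X has camera coordinates R X + t. Camera axes: x right, y down, z forward; pixel columns grow to the right and rows downward; lengths in m; the calibration is good to about 2 mm. A picture is of the moment at which its call begins.
- ticket.finish_job(): hands the job in, once; it reports no verdict.
Trained networks look in a picture, given as the dict that the camera call returned (one of the last four; its "shot" number tells which), for a name from the list of things; names that differ only in an ending like _2 or _b are one class to them, and where a whole thing is asked for, a point or a joint stands for the part that bears it (a point fixed in the world has none). Each returns a list of dicts, best first, with "score" (0 to 1); they miss things now and then, are a little off and sometimes report something else, mostly with a low value. They report only what shows in the picture. A call takes as long as a camera call. They do not tell look-alikes from the thing itself.
- imaging.search_frame(name, picture): "uv" ([column, row] in pixels, amid what is visible of it).
- imaging.mark_of(name, picture): "uv" ([column, row] in pixels: a listed point, or the origin of a listed thing).
The state is a dict: "t": time; "q": joint angles; "dq": joint speeds; "effort": joint torques, N m; "tool_pos": TCP position; "tool_rot": TCP orientation; "contact_force": force on the tool from outside, world axes, zero at the start; "wrist_torque": the same for the moment, N m; "opening": finger opening in m.
Only numpy, scipy, OpenCV 4.12 (cv2) and the standard library are available. Lean on these libraries where they do the work, as an engineer would, in place of code of your own. Each camera call takes 0.05 s, during which the arm holds its last target.

## Working session

There is one attempt and no reset: what is moved stays moved. The work goes in short steps, Python scripts to look and compute and a tool call to move; the robot and the scene stay as the last step left them, time stands still between calls to the robot, and variables do not carry over. Pictures are saved under pics/ and viewed, and the job is handed in when it is done.

Besides the shell and the picture viewer there is one more tool, called after "Emit:" as name(argument=value, ...) on one line, values as JSON. step_arm: Moves the arm, as the interface text tells. Its arguments: {"type":"object","properties":{"targets":{"type":"array","items":{"type":"number"}},"grip":{"type":"number"},"force":{"type":"number"}},"required":["targets"]}

```bash
mkdir -p pics; ls; cat > h.py <<'E'
import numpy as np, cv2
from station import monitor, imaging, ticket
from scipy.spatial.transform import Rotation as Rn
def f(p): return p["color"].shape[0]/2/np.tan(np.radians(p["fov_y"])/2)
def onplane(p,uv,z):
    r=np.array([(uv[0]-p["cx"])/f(p),(uv[1]-p["cy"])/f(p),1.]); R=np.array(p["R"]);t=np.array(p["t"])
    d=R.T@r; c=-R.T@t; return c+d*(z-c[2])/d[2]
def cloud(p):
    D=p["depth"]; v,u=np.indices(D.shape); 
    X=np.stack([(u-p["cx"])/f(p)*D,(v-p["cy"])/f(p)*D,D],-1)
    return (X-np.array(p["t"]))@np.array(p["R"])
def proj(p,X):
    c=np.array(p["R"])@X+np.array(p["t"]); return [p["cx"]+f(p)*c[0]/c[2],p["cy"]+f(p)*c[1]/c[2]]
def save(p,n): cv2.imwrite("pics/"+n,p["color"][...,::-1])
E
python3 - <<'E'
from h import *
np.set_printoptions(precision=4,suppress=True)
for n in["top","side","wrist"]:
    p=imaging.get_image(n); save(p,n+"1.png"); print(n,p["fov_y"],p["cx"],p["cy"],(-np.array(p["R"]).T@p["t"]))
    for k in["rail","blank","seat","joint_face","block_face","jig","upright","pencil"]:
        if n!="wrist": print(k,[(np.round(d["uv"],1),round(d["score"],2)) for d in imaging.mark_of(k,p)][:4])
print(monitor.get_obs())
E
```

```text
pics
top 51.110922372038246 282.19869093767926 196.12882212368552 [ 0.2609 -0.1134  1.1639]
rail [(array([356.5, 218.5]), 0.84), (array([358.1, 330.2]), 0.66)]
blank [(array([292.1, 213.2]), 0.93)]
seat [(array([196.9, 175.2]), 0.85)]
joint_face [(array([203.5, 127.4]), 0.95)]
block_face [(array([186.5, 146.2]), 0.64)]
jig [(array([199.3, 164.5]), 0.88)]
upright [(array([195.1, 123. ]), 0.89)]
pencil [(array([226.1, 183. ]), 0.54)]
side 44.98207838012989 280.72853230609337 215.40072741828885 [-0.3881 -0.9173  0.9533]
rail [(array([323.8, 268.8]), 0.78), (array([258.9, 334.7]), 0.71)]
blank [(array([278.5, 241.5]), 0.97)]
seat [(array([233.6, 194.1]), 0.71)]
joint_face [(array([253.1, 176.6]), 0.85)]
block_face [(array([239.4, 179.8]), 0.88)]
jig [(array([237.4, 194.4]), 0.82)]
upright [(array([253.9, 174.5]), 0.65)]
pencil [(array([242.8, 206.5]), 0.56)]
wrist 61.82377193472203 276.0660446354128 208.3446245404364 [0.0694 0.6255 0.3744]
{'t': 0.95, 'q': array([ 1.22  ,  0.0527,  1.6129, -0.    ,  1.476 , -0.119 ]), 'dq': array([ 0.0017,  0.0009, -0.0004, -0.0001, -0.0002,  0.0002]), 'effort': array([ -0.0001, -39.37  , -37.0469,  -0.0002,   0.0006,  -0.    ]), 'tool_pos': array([0.1436, 0.6082, 0.2313]), 'tool_rot': array([ 2.4634,  1.9497, -0.    ]), 'contact_force': array([ 0.3764, -0.9891, -0.0062]), 'wrist_torque': array([ 0.0311, -0.0066, -0.0218]), 'opening': 0.0850659677115708}
```

View pics/top1.png

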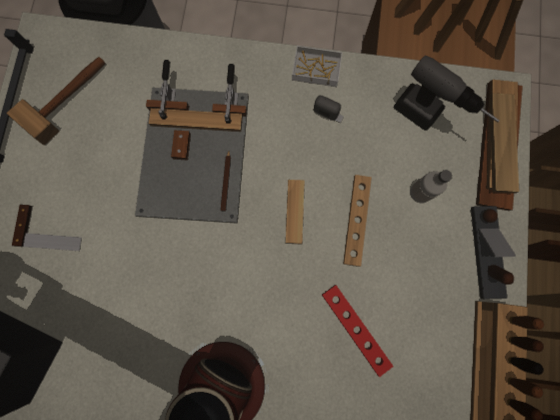

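View pics/side1.png

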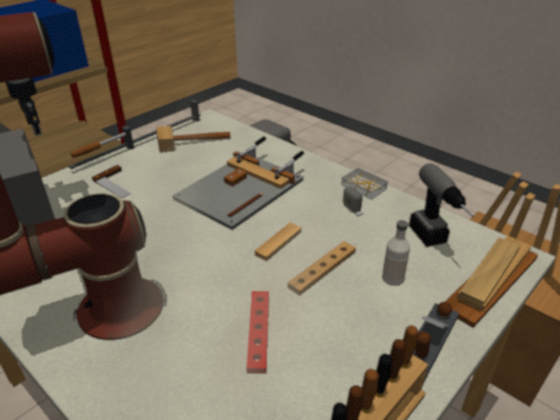

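Top picture: candidates for the rail are the light-wood five-hole bar (357,220), the red five-hole bar (357,330) and the plain short blank (295,212). By the description I choose (357,220). The jig is at (195,155), with the squaring block at (180,145), the upright at (195,119) and the pencil at (226,183).

```bash
python3 - <<'E'
from h import *
np.set_printoptions(precision=4,suppress=True)
import pickle
p=imaging.get_image("top"); pickle.dump({k:p[k] for k in p},open("top.pkl","wb"))
C=p["color"]
a=cv2.resize(C[165:275,280:390],None,fx=5,fy=5,interpolation=cv2.INTER_CUBIC)
b=cv2.resize(C[80:230,130:255],None,fx=4,fy=4,interpolation=cv2.INTER_CUBIC)
cv2.imwrite("pics/cropa.png",a[...,::-1]);cv2.imwrite("pics/cropb.png",np.clip(b[...,::-1]*1.5,0,255))
hsv=cv2.cvtColor(C,cv2.COLOR_RGB2HSV)
def rect(box,m,z,name,fill=True):
    x0,y0,x1,y1=box; M=np.zeros_like(m); M[y0:y1,x0:x1]=m[y0:y1,x0:x1]
    cs,_=cv2.findContours(M,cv2.RETR_EXTERNAL,cv2.CHAIN_APPROX_NONE); c=max(cs,key=cv2.contourArea)[:,0,:]
    W=np.array([onplane(p,q,z)[:2] for q in c])
    r=cv2.minAreaRect((W*1000).astype(np.float32)); print(name,r, [np.round(proj(p,np.append(q/1000,z)),0) for q in cv2.boxPoints(r)])
m=((hsv[...,0]>8)&(hsv[...,0]<22)&(hsv[...,1]>95)&(hsv[...,2]>70)).astype(np.uint8)
for uv in [(356,200),(295,210),(320,210),(180,140),(200,120),(190,180),(226,185)]: print(uv,hsv[uv[1],uv[0]])
rect((335,165,385,275),m,.02,"rail"); rect((280,170,310,250),m,.02,"blank")
P=cloud(p)
for uv in [(356,203),(295,210),(320,210),(180,138),(200,120),(190,180)]: print(uv,P[uv[1],uv[0]])
for k,uv,z in [("rail",(356.5,218.5),0),("blank",(292.1,213.2),0),("seat",(196.9,175.2),.018),("joint",(203.5,127.4),.028),("block",(186.5,146.2),.018),("jig",(199.3,164.5),0),("upr",(195.1,123),.018),("pencil",(226.1,183),.018)]: print(k,onplane(p,uv,z))
E
```

```text
(356, 200) [ 15 124 117]
(295, 210) [ 15 125 131]
(320, 210) [ 20  37 124]
(180, 140) [ 11 159  77]
(200, 120) [ 15 131 121]
(190, 180) [20 19 79]
(226, 185) [  9 142  52]
rail ((457.7291259765625, -290.9710388183594), (44.708892822265625, 239.4051513671875), 88.83340454101562) [array([360., 266.]), array([371., 177.]), array([354., 174.]), array([343., 263.])]
blank ((457.83551025390625, -124.47817993164062), (168.92543029785156, 42.151634216308594), 5.198607921600342) [array([285., 243.]), array([301., 243.]), array([303., 180.]), array([288., 179.])]
(356, 203) [ 0.5013 -0.2842  0.0155]
(295, 210) [ 0.4612 -0.1256  0.0148]
(320, 210) [ 0.4726 -0.1924  0.0001]
(180, 138) [0.6091 0.2039 0.0439]
(200, 120) [0.6689 0.1611 0.0372]
(190, 180) [0.5042 0.1635 0.0187]
rail [ 0.4626 -0.292   0.    ]
blank [ 0.4541 -0.1192  0.    ]
seat [0.5199 0.1476 0.018 ]
joint [0.6524 0.1503 0.028 ]
block [0.5964 0.1895 0.018 ]
jig [0.5547 0.1504 0.    ]
upr [0.6654 0.1777 0.018 ]
pencil [0.509  0.0665 0.018 ][ WARN:0@1.541] global loadsave.cpp:1063 imwrite_ Unsupported depth image for selected encoder is fallbacked to CV_8U.
```

```bash
ls -la pics
```

```text
total 1516
drwxr-xr-x 2 agent agent   4096 Dec  7 00:45 .
drwxr-xr-x 3 agent agent   4096 Dec  7 00:45 ..
-rw-r--r-- 1 agent agent 220491 Dec  7 00:45 cropa.png
-rw-r--r-- 1 agent agent 286710 Dec  7 00:45 cropb.png
-rw-r--r-- 1 agent agent 351062 Dec  7 00:44 side1.png
-rw-r--r-- 1 agent agent 311962 Dec  7 00:44 top1.png
-rw-r--r-- 1 agent agent 367744 Dec  7 00:44 wrist1.png
```

View pics/cropa.png

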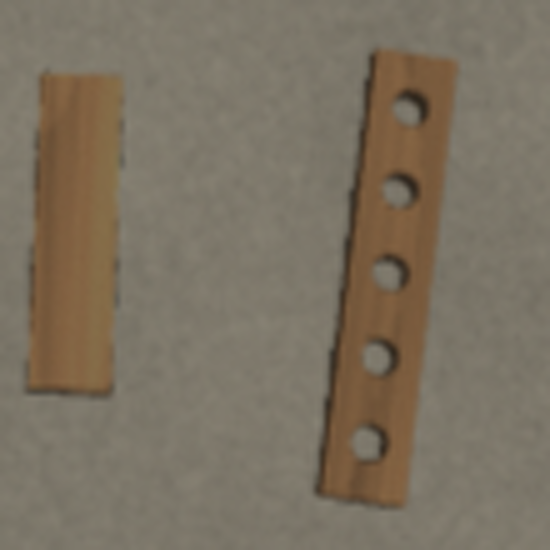

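View pics/cropb.png

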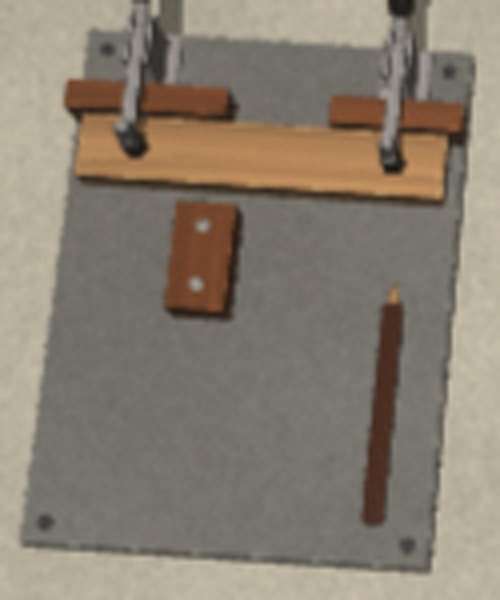

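```bash
python3 - <<'E'
from h import *
import pickle
np.set_printoptions(precision=4,suppress=True)
p=pickle.load(open("top.pkl","rb")); C=p["color"]
hsv=cv2.cvtColor(C,cv2.COLOR_RGB2HSV); g=cv2.cvtColor(C,cv2.COLOR_RGB2GRAY).astype(float)
R=np.array(p["R"]); print(R)
P=cloud(p)
def w(u,v,z): return onplane(p,(u,v),z)
c=lambda x,y:(130+x/4-.375,80+y/4-.375)
# corners from crop b
for n,x,y,z in [("upr near L bottom/top",78,180,.038),("upr near R",445,198,.038),("upr far L",84,112,.038),("jig TL",90,30,.018),("jig TR",475,55,.018),("jig BR",430,570,.018),("jig BL",22,545,.018),("blk TL",178,203,.043),("blk TR",240,207,.043),("blk BR",230,318,.043),("blk BL",166,310,.043),("pen T",394,288,.026),("pen B",372,523,.026)]:
    print(n,w(*c(x,y),z))
# wood mask upright near edge: subpixel fit
H=(hsv[...,1]>95)&(hsv[...,2]>90)
pts=[]
for u in range(152,240):
    col=[v for v in range(108,135) if H[v,u]]
    if col: pts.append(w(u,max(col)+.5,.038)[:2])
pts=np.array(pts); k=np.polyfit(pts[:,1],pts[:,0],1); r=pts[:,0]-np.polyval(k,pts[:,1]); ok=abs(r)<.004
k=np.polyfit(pts[ok,1],pts[ok,0],1); print("near edge x=%.4f*y+%.4f"%tuple(k), np.degrees(-np.arctan(k[0])), ok.sum(), r[ok].std())
m=((hsv[...,0]>8)&(hsv[...,0]<22)&(hsv[...,1]>95)&(hsv[...,2]>70)).astype(np.uint8)
cx=[]
cl=P[165:275,335:385].reshape(-1,3); mm=m[165:275,335:385].reshape(-1)>0
q=cl[mm]; q=q[q[:,2]>.008]; d=q[:,:2]-q[:,:2].mean(0); U,S,V=np.linalg.svd(d,full_matrices=False); print("rail",q.mean(0),V[0],np.degrees(np.arctan2(V[0,1],V[0,0])))
for n,b in [("holes",[(410,107),(400,190),(390,273),(379,357),(369,442)])]:
    for x,y in b: print(w(280+x/5-.4,165+y/5-.4,.02))
o=monitor.get_obs(); print(o["t"],Rn.from_rotvec(o["tool_rot"]).as_matrix())
E
```

```text
[[ 0.1314 -0.9913  0.0039]
 [-0.9712 -0.1295 -0.1999]
 [ 0.1987  0.0225 -0.9798]]
upr near L bottom/top [0.6373 0.2949 0.038 ]
upr near R [0.6575 0.0473 0.038 ]
upr far L [0.6859 0.3002 0.038 ]
jig TL [0.7541 0.3151 0.018 ]
jig TR [0.7714 0.0451 0.018 ]
jig BR [0.4085 0.0212 0.018 ]
jig BL [0.3894 0.2901 0.018 ]
blk TL [0.6285 0.2236 0.043 ]
blk TR [0.6312 0.1819 0.043 ]
blk BR [0.5541 0.175  0.043 ]
blk BL [0.5539 0.218  0.043 ]
pen T [0.5939 0.0735 0.026 ]
pen B [0.4332 0.0627 0.026 ]
near edge x=-0.0650*y+0.6604 3.7190795715781277 88 0.0008234834782257968
rail [ 0.455  -0.2912  0.0205] [-0.9996  0.0279] 178.4028640979436
[ 0.5483 -0.2939  0.02  ]
[ 0.5027 -0.2929  0.02  ]
[ 0.4577 -0.292   0.02  ]
[ 0.4128 -0.2906  0.02  ]
[ 0.3682 -0.2898  0.02  ]
1.0 [[ 0.2297  0.9733  0.    ]
 [ 0.9733 -0.2297  0.    ]
 [ 0.      0.     -1.    ]]
```

Emit:
step_arm(targets=[-0.007, 0.009, -0.001, -0.006, -0.025, 0.033, -0.002, -0.02, -0.05, 0.066, -0.004, -0.042, -0.075, 0.099, -0.006, -0.063, -0.1, 0.132, -0.008, -0.083, -0.125, 0.165, -0.01, -0.104, -0.15, 0.198, -0.012, -0.125, -0.175, 0.231, -0.014, -0.146, -0.2, 0.264, -0.016, -0.167, -0.225, 0.297, -0.018, -0.188, -0.25, 0.33, -0.02, -0.209, -0.275, 0.363, -0.022, -0.23], grip=0.08, force=60)

```text
t: 2.0
tool_pos: [0.4345, 0.2548, 0.2538]
tool_rot: [2.222, 2.22, 0.001]
contact_force: [0.8, 1.4, 0.4]
opening: 0.0803
```

```bash
cat >> h.py <<'E'
def go(x,y,z,yawx):
    "needed shift in tool axes; yawx: world angle (deg) of tool x"
    o=monitor.get_obs(); R=Rn.from_rotvec(o["tool_rot"]).as_matrix()
    d=R.T@(np.array([x,y,z])-o["tool_pos"]); a=np.degrees(np.arctan2(R[1,0],R[0,0]))
    print("t",round(o["t"],2),"pos",np.round(o["tool_pos"],4),"yaw",round(a,2),"tilt",np.round(R[:,2],4),"F",np.round(o["contact_force"],1),"open",round(o["opening"],4))
    print("shift",np.round(d,4),"len",round(np.linalg.norm(d),4),"roll",round(-np.radians(yawx-a),4))
E
python3 -c "
from h import *
go(.52,.15,.26,93.8)"
```

```text
t 2.0 pos [0.4345 0.2548 0.2538] yaw 89.96 tilt [ 1.e-03  1.e-04 -1.e+00] F [0.8 1.4 0.4] open 0.0803
shift [-0.1047  0.0855 -0.0062] len 0.1354 roll -0.0671
```

Emit:
step_arm(targets=[-0.03, 0.025, -0.002, -0.02, -0.06, 0.05, -0.004, -0.04, -0.085, 0.07, -0.005, -0.055, -0.1, 0.082, -0.006, -0.067, -0.105, 0.0855, -0.006, -0.067, -0.105, 0.0855, -0.006, -0.067])

```text
t: 2.5
tool_pos: [0.5204, 0.1481, 0.2598]
tool_rot: [2.15, 2.29, 0.001]
contact_force: [-0.7, 0.2, -0.0]
opening: 0.0799
```

```bash
python3 - <<'E'
from h import *
import pickle
go(.52,.15,.26,93.8)
p=imaging.get_image("wrist"); save(p,"wrist_jig.png"); pickle.dump(dict(p),open("wj.pkl","wb"))
for k,z in [("seat",.018),("joint_face",.028),("block_face",.018)]:
    print(k,[(np.round(d["uv"],1),round(d["score"],2),np.round(onplane(p,d["uv"],z),4)) for d in imaging.mark_of(k,p)][:3])
E
```

```text
t 2.5 pos [0.5204 0.1481 0.2598] yaw 93.63 tilt [ 7.e-04 -0.e+00 -1.e+00] F [-0.7  0.2 -0. ] open 0.0799
shift [ 0.002  -0.0002 -0.0002] len 0.002 roll -0.003
seat [(array([283.7, 182.8]), 0.79, array([0.5332, 0.1576, 0.018 ]))]
joint_face [(array([280.5, 282.1]), 0.67, array([0.6527, 0.1618, 0.028 ]))]
block_face [(array([303.3, 236.7]), 0.63, array([0.5967, 0.1852, 0.018 ])), (array([204.3, 155.7]), 0.59, array([0.5083, 0.0685, 0.018 ])), (array([ 24.9, 325. ]), 0.18, array([ 0.74  , -0.1604,  0.018 ]))]
```

View pics/wrist_jig.png

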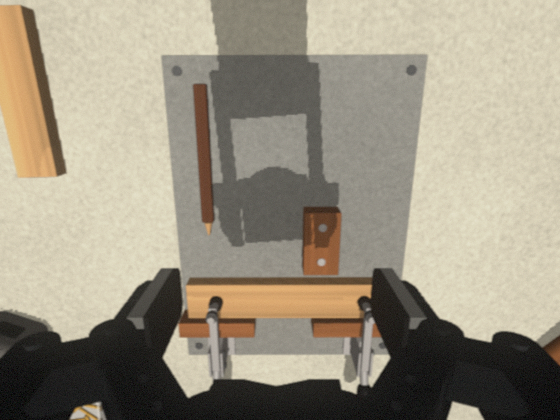

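```bash
python3 - <<'E'
from h import *
import pickle
np.set_printoptions(precision=4,suppress=True)
p=pickle.load(open("wj.pkl","rb")); C=p["color"]
cr=cv2.resize(C[190:310,170:400],None,fx=3.4,fy=3.4,interpolation=cv2.INTER_CUBIC); cv2.imwrite("pics/wjc.png",cr[...,::-1])
s=cv2.GaussianBlur(cv2.cvtColor(C,cv2.COLOR_RGB2HSV)[...,1],(3,3),0).astype(float)
def edge(vals): 
    d=np.diff(vals); i=np.argmax(abs(d)); 
    a=abs(d[max(0,i-2):i+3]); return (np.arange(max(0,i-2),max(0,i-2)+len(a))*a).sum()/a.sum()+.5
B=[]
for v in range(215,268): B.append((294+edge(s[v,294:312]),v))
W=np.array([onplane(p,q,.018)[:2] for q in B]); k=np.polyfit(W[:,0],W[:,1],1); r=W[:,1]-np.polyval(k,W[:,0]);ok=abs(r)<.0015;k=np.polyfit(W[ok,0],W[ok,1],1)
print("block foot y=%.4f x + %.4f"%tuple(k),np.degrees(np.arctan(k[0])),ok.sum(),"y at .595",np.polyval(k,.595))
print([np.round(b,1) for b in B[::8]])
for z in (.018,.038):
  U=[]
  for u in list(range(225,298))+list(range(345,368)): U.append((u,270+edge(s[270:288,u])))
  W=np.array([onplane(p,q,z)[:2] for q in U]); k=np.polyfit(W[:,1],W[:,0],1); r=W[:,0]-np.polyval(k,W[:,1]);ok=abs(r)<.002;k=np.polyfit(W[ok,1],W[ok,0],1)
  print("upright z",z,"x at y=.16",np.polyval(k,.16),-np.degrees(np.arctan(k[0])),ok.sum())
print([np.round(b,1) for b in U[::12]])
P=cloud(p); print("base",P[120:180,250:280].reshape(-1,3)[:,2].mean(),"upr",P[295,290],"blk",P[240,330])
E
```

```text
block foot y=0.0728 x + 0.1409 4.1618980898506175 53 y at .595 0.184238229171368
[array([302.9, 215. ]), array([302.9, 223. ]), array([302.7, 231. ]), array([302.5, 239. ]), array([302.6, 247. ]), array([302.3, 255. ]), array([302.1, 263. ])]
upright z 0.018 x at y=.16 0.6516288920709814 3.6764712507115305 96
upright z 0.038 x at y=.16 0.6407946363174764 3.67647125071154 96
[array([225. , 277.3]), array([237. , 277.3]), array([249. , 277.3]), array([261. , 277.3]), array([273. , 277.1]), array([285. , 277.2]), array([297. , 277.2]), array([356., 277.])]
base 0.020690000927397926 upr [0.6632 0.1736 0.0384] blk [0.589  0.2123 0.0427]
```

View pics/wjc.png

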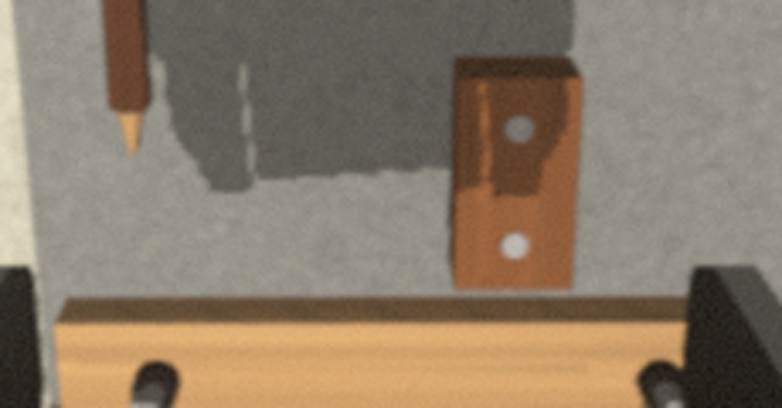

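```bash
python3 -c "
from h import *
go(.4328,-.291,.2,88.7)"
```

```text
t 2.7 pos [0.5192 0.1506 0.2598] yaw 93.88 tilt [ 8.e-04  4.e-04 -1.e+00] F [-1.  -0.9 -0.6] open 0.08
shift [-0.4348 -0.1161  0.0596] len 0.4539 roll 0.0904
```

Emit:
step_arm(targets=[-0.015, -0.004, 0.002, 0.003, -0.05, -0.013, 0.007, 0.01, -0.09, -0.024, 0.012, 0.019, -0.128, -0.034, 0.018, 0.027, -0.166, -0.044, 0.023, 0.035, -0.204, -0.054, 0.028, 0.042, -0.242, -0.065, 0.033, 0.05, -0.28, -0.075, 0.038, 0.058, -0.318, -0.085, 0.044, 0.066, -0.356, -0.095, 0.049, 0.074, -0.392, -0.105, 0.054, 0.082, -0.42, -0.112, 0.058, 0.087])

```text
t: 3.7
tool_pos: [0.4352, -0.2772, 0.2014]
tool_rot: [2.242, 2.199, 0.001]
contact_force: [1.1, 0.3, 0.2]
opening: 0.0801
```

Emit:
step_arm(targets=[-0.015, -0.004, 0.002, 0.003, -0.015, -0.004, 0.002, 0.003, -0.015, -0.004, 0.002, 0.003])

```text
t: 3.95
tool_pos: [0.4309, -0.2915, 0.1991]
tool_rot: [-2.246, -2.196, -0.002]
contact_force: [-0.7, -0.5, 0.1]
opening: 0.0801
```

```bash
python3 - <<'E'
from h import *
import pickle
go(.4328,-.291,.03,88.7)
p=imaging.get_image("wrist"); save(p,"wrist_rail.png"); pickle.dump(dict(p),open("wr.pkl","wb"))
E
```

```text
t 3.95 pos [ 0.4309 -0.2915  0.1991] yaw 88.72 tilt [ 6.e-04  9.e-04 -1.e+00] F [-0.7 -0.5  0.1] open 0.0801
shift [0.0004 0.0018 0.1691] len 0.1691 roll 0.0003
```

View pics/wrist_rail.png

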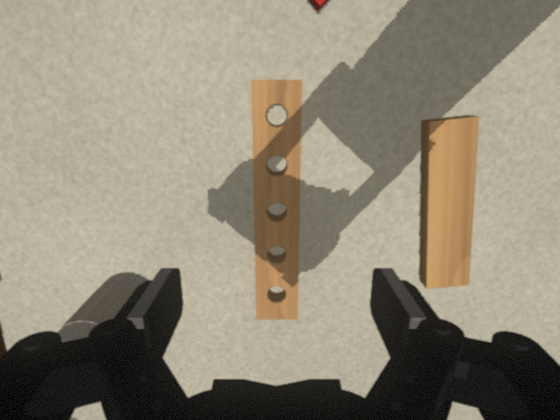

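```bash
python3 - <<'E'
from h import *
import pickle
p=pickle.load(open("wr.pkl","rb"))
for q in [(277,115),(277,164),(277,211),(276.8,254),(277,293),(253,80),(301,80),(257,319),(298,319)]: print(q,np.round(onplane(p,q,.02),4))
go(.4328,-.291,.03,88.7)
E
```

```text
(277, 115) [ 0.368 -0.289  0.02 ]
(277, 164) [ 0.4119 -0.29    0.02  ]
(277, 211) [ 0.4575 -0.291   0.02  ]
(276.8, 254) [ 0.5028 -0.2922  0.02  ]
(277, 293) [ 0.547 -0.293  0.02 ]
(253, 80) [ 0.3383 -0.3091  0.02  ]
(301, 80) [ 0.3393 -0.2676  0.02  ]
(257, 319) [ 0.5779 -0.315   0.02  ]
(298, 319) [ 0.579  -0.2713  0.02  ]
t 4.0 pos [ 0.4312 -0.291   0.1993] yaw 88.79 tilt [ 9.e-04  6.e-04 -1.e+00] F [ 0.7 -0.6 -0.3] open 0.0799
shift [-1.000e-04  1.400e-03  1.693e-01] len 0.1693 roll 0.0015
```

The wrist view shows the five-hole light rail between the jaws, with holes at (277,115) to (277,293) on 45 mm pitch as described. The blank is at (450,200). I'm descending.

Emit:
step_arm(targets=[0.0, 0.0, 0.015, 0.0, 0.0, 0.001, 0.05, 0.001, 0.0, 0.001, 0.085, 0.001, 0.0, 0.001, 0.115, 0.001, 0.0, 0.001, 0.14, 0.001, 0.0, 0.001, 0.16, 0.001, 0.0, 0.001, 0.175, 0.001, 0.0, 0.001, 0.184, 0.001, 0.0, 0.001, 0.19, 0.001, 0.0, 0.001, 0.193, 0.001, 0.0, 0.001, 0.195, 0.001, 0.0, 0.001, 0.195, 0.001])

```text
t: 5.0
tool_pos: [0.433, -0.291, 0.005]
tool_rot: [2.244, 2.196, 0.002]
contact_force: [-0.2, 0.8, 0.7]
opening: 0.0807
```

```bash
python3 - <<'E'
from h import *
go(.4328,-.291,.003,88.7)
p=imaging.get_image("wrist"); save(p,"wr2.png")
E
```

```text
t 5.0 pos [ 0.433 -0.291  0.005] yaw 88.75 tilt [ 1.9e-03 -2.0e-04 -1.0e+00] F [-0.2  0.8  0.7] open 0.0807
shift [ 0.     -0.0002  0.002 ] len 0.002 roll 0.0009
```

View pics/wr2.png

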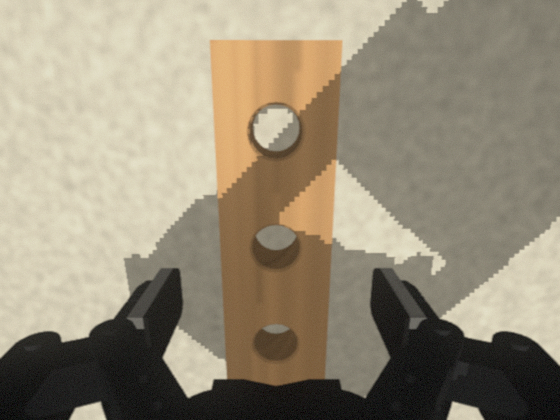

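Emit:
step_arm(targets=[0.0, 0.0, 0.0015, 0.0, 0.0, 0.0, 0.003, 0.0, 0.0, 0.0, 0.003, 0.0])

```text
t: 5.3
tool_pos: [0.4332, -0.2915, 0.0026]
tool_rot: [2.244, 2.195, 0.002]
contact_force: [-0.2, 0.0, 0.0]
opening: 0.0798
```

Emit:
step_arm(targets=[0, 0, 0, 0, 0, 0, 0, 0, 0, 0, 0, 0, 0, 0, 0, 0, 0, 0, 0, 0, 0, 0, 0, 0, 0, 0, 0, 0, 0, 0, 0, 0], grip=0.03, force=60)

```text
t: 5.97
tool_pos: [0.4335, -0.2918, 0.003]
tool_rot: [2.244, 2.194, 0.002]
contact_force: [0.7, -0.5, 4.0]
opening: 0.0427
```

```bash
python3 - <<'E'
from h import *
go(.4328,-.291,.1,88.7)
p=imaging.get_image("wrist"); save(p,"wr3.png")
E
```

```text
t 5.97 pos [ 0.4335 -0.2918  0.003 ] yaw 88.73 tilt [ 0.0032 -0.0015 -1.    ] F [ 0.7 -0.5  4. ] open 0.0427
shift [ 0.0006 -0.0004 -0.097 ] len 0.0971 roll 0.0004
```

View pics/wr3.png

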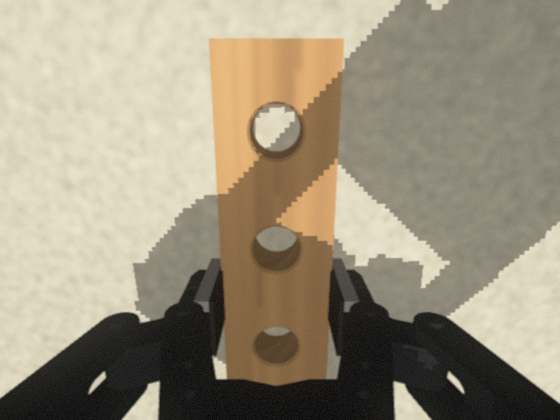

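The jaws hold the rail's long edges (opening 42.7 mm), with pads at (210,300) and (345,300). Lifting.

Emit:
step_arm(targets=[0, 0, -0.004, 0, 0, 0, -0.012, 0, 0, 0, -0.025, 0, 0, 0, -0.042, 0, 0, 0, -0.06, 0, 0, 0, -0.077, 0, 0, 0, -0.09, 0, 0, 0, -0.097, 0, 0, 0, -0.1, 0, 0, 0, -0.1, 0])

```text
t: 6.85
tool_pos: [0.4332, -0.2917, 0.1033]
tool_rot: [2.243, 2.194, 0.002]
contact_force: [-0.3, -0.0, -2.7]
opening: 0.0426
```

```bash
python3 - <<'E'
from h import *
# seat -> staged 30mm back along push, 8mm off the block
d=np.array([.9977,.068]); n=np.array([-.068,.9977]); seat=np.array([.5315,.1581])
s=seat-.0245*d-.030*d-.008*n; print(s)
go(s[0],s[1],.103,93.9)
p=imaging.get_image("side"); save(p,"side2.png")
E
```

```text
[0.47766935 0.1464124 ]
t 6.85 pos [ 0.4332 -0.2917  0.1033] yaw 88.73 tilt [ 0.0036 -0.0018 -1.    ] F [-0.3 -0.  -2.7] open 0.0426
shift [ 4.39e-01  3.47e-02 -3.00e-04] len 0.4403 roll -0.0902
```

View pics/side2.png

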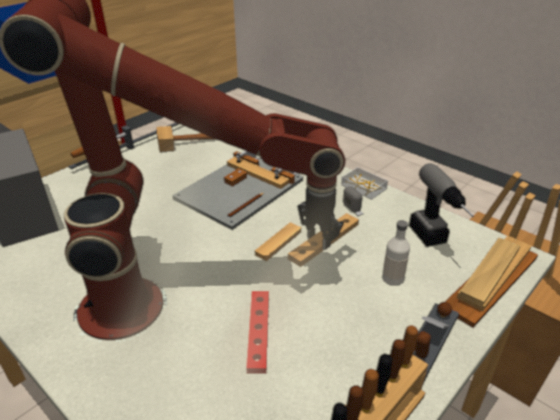

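The rail is lifted level at about (325,238) and the blank is untouched. I'm carrying it to a staging point 30 mm short of the upright and 8 mm off the block.

Emit:
step_arm(targets=[0.008, 0.001, 0, -0.002, 0.03, 0.002, 0, -0.006, 0.06, 0.005, 0, -0.012, 0.095, 0.007, 0, -0.02, 0.133, 0.01, 0, -0.027, 0.171, 0.013, 0, -0.035, 0.209, 0.016, 0, -0.043, 0.247, 0.02, 0, -0.051, 0.285, 0.023, 0, -0.059, 0.323, 0.026, 0, -0.066, 0.358, 0.028, 0, -0.074, 0.388, 0.031, 0, -0.08])

```text
t: 7.9
tool_pos: [0.4709, 0.0986, 0.1009]
tool_rot: [2.154, 2.286, -0.0]
contact_force: [0.3, -0.6, -0.9]
opening: 0.0424
```

```bash
python3 -c "
from h import *
go(.4777,.1464,.103,93.9)"
```

```text
t 7.9 pos [0.4709 0.0986 0.1009] yaw 93.42 tilt [ 1.e-04 -4.e-04 -1.e+00] F [ 0.3 -0.6 -0.9] open 0.0424
shift [ 0.0473  0.0096 -0.0021] len 0.0483 roll -0.0085
```

Emit:
step_arm(targets=[0.018, 0.004, -0.001, -0.004, 0.032, 0.007, -0.001, -0.008, 0.042, 0.009, -0.001, -0.008, 0.047, 0.0096, -0.001, -0.0085, 0.047, 0.0096, -0.001, -0.0085, 0.047, 0.0096, -0.001, -0.0085])

```text
t: 8.4
tool_pos: [0.4773, 0.1457, 0.1014]
tool_rot: [-2.145, -2.296, 0.002]
contact_force: [0.2, -0.3, -1.0]
opening: 0.0428
```

```bash
python3 - <<'E'
from h import *
import pickle
go(.4777,.1464,.04,93.9)
for n in ["wrist","top","side"]:
    p=imaging.get_image(n); save(p,n+"4.png"); pickle.dump(dict(p),open(n+"4.pkl","wb"))
    if n=="top":
        a=cv2.resize(p["color"][80:260,120:270],None,fx=3.3,fy=3.3,interpolation=cv2.INTER_CUBIC); cv2.imwrite("pics/top4c.png",a[...,::-1])
E
```

```text
t 8.4 pos [0.4773 0.1457 0.1014] yaw 93.89 tilt [-9.e-04 -9.e-04 -1.e+00] F [ 0.2 -0.3 -1. ] open 0.0428
shift [0.0007 0.0005 0.0613] len 0.0614 roll -0.0002
```

View pics/wrist4.png

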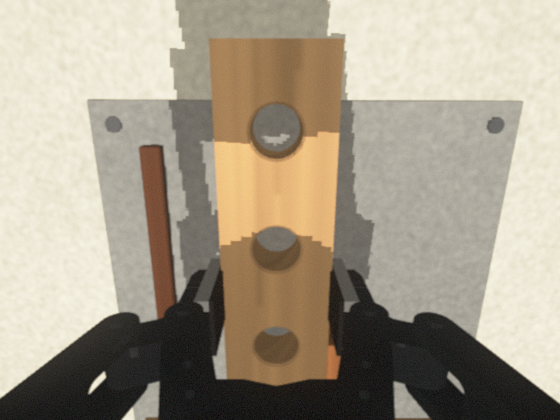

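View pics/top4c.png

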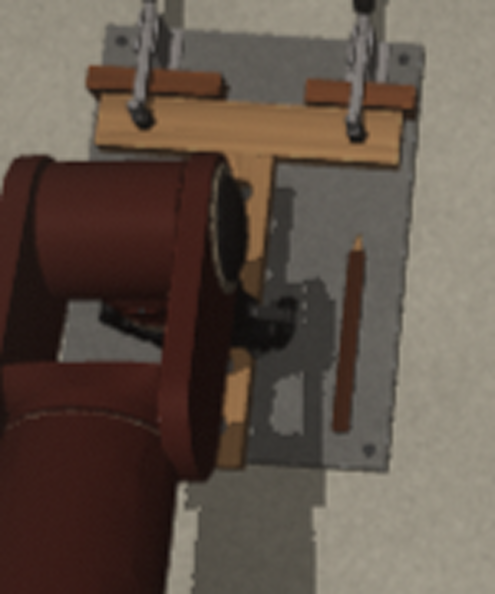

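View pics/side4.png

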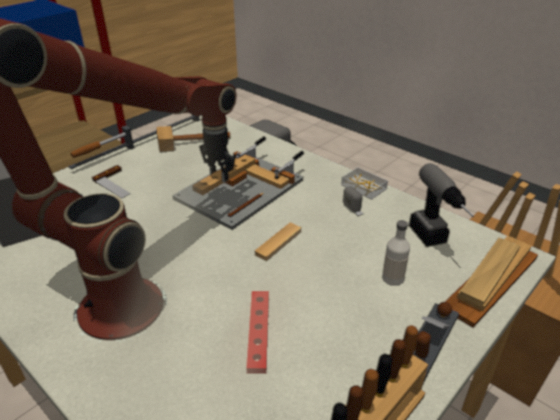

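The rail sits level and parallel over the base. The block's edge shows just to its right at (332,360) and the pencil at (155,230) is well clear. I'm lowering to 9 mm above contact.

Emit:
step_arm(targets=[0, 0, 0.006, 0, 0, 0, 0.02, 0, 0, 0, 0.036, 0, 0, 0, 0.05, 0, 0, 0, 0.06, 0, 0, 0, 0.067, 0, 0, 0, 0.071, 0, 0, 0, 0.071, 0])

```text
t: 9.22
tool_pos: [0.4771, 0.145, 0.0299]
tool_rot: [-2.146, -2.294, 0.003]
contact_force: [0.3, -0.0, -0.5]
opening: 0.0426
```

```bash
python3 - <<'E'
from h import *
import pickle
go(.4777,.1464,.0215,93.9)
p=imaging.get_image("wrist"); save(p,"wrist5.png"); pickle.dump(dict(p),open("w5.pkl","wb"))
E
```

```text
t 9.22 pos [0.4771 0.145  0.0299] yaw 93.81 tilt [-1.6e-03 -9.0e-04 -1.0e+00] F [ 0.3 -0.  -0.5] open 0.0426
shift [0.0014 0.0007 0.0084] len 0.0085 roll -0.0016
```

View pics/wrist5.png

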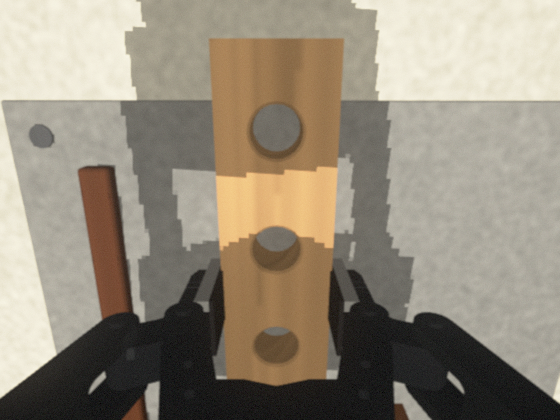

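Emit:
step_arm(targets=[0.0005, 0, 0.003, 0, 0.001, 0, 0.006, 0, 0.001, 0, 0.0075, 0, 0.001, 0, 0.008, 0, 0.001, 0, 0.0083, 0, 0.001, 0, 0.0083, 0])

```text
t: 9.77
tool_pos: [0.4776, 0.1462, 0.0224]
tool_rot: [2.146, 2.294, -0.001]
contact_force: [-0.1, 0.4, -1.9]
opening: 0.0425
```

```bash
python3 -c "
from h import *
go(.4777,.1464,.0215,93.9)"
```

```text
t 9.77 pos [0.4776 0.1462 0.0224] yaw 93.82 tilt [-2.e-04 -7.e-04 -1.e+00] F [-0.1  0.4 -1.9] open 0.0425
shift [0.0002 0.0001 0.0009] len 0.001 roll -0.0014
```

Emit:
step_arm(targets=[0, 0, 0.0005, -0.001, 0, 0, 0.0005, -0.001, 0, 0, 0.001, -0.001, 0, 0, 0.001, -0.001])

```text
t: 10.1
tool_pos: [0.4777, 0.1462, 0.0214]
tool_rot: [2.145, 2.295, -0.001]
contact_force: [0.2, 1.0, -2.3]
opening: 0.0425
```

Emit:
step_arm(targets=[0, 0, 0.0005, 0, 0, 0, 0.0005, 0, 0, 0, 0.0005, 0])

```text
t: 10.35
tool_pos: [0.4778, 0.1462, 0.021]
tool_rot: [2.145, 2.295, -0.001]
contact_force: [-0.2, 0.2, -1.0]
opening: 0.0426
```

Emit:
step_arm(targets=[0, 0, 0.0005, 0, 0, 0, 0.0005, 0, 0, 0, 0.0005, 0])

```text
t: 10.6
tool_pos: [0.4779, 0.1462, 0.0209]
tool_rot: [2.145, 2.295, -0.001]
contact_force: [-2.6, -0.2, 3.4]
opening: 0.0424
```

Emit:
step_arm(targets=[0, 0, 0.0005, 0, 0, 0, 0.0005, 0, 0, 0, 0.0005, 0])

```text
t: 10.85
tool_pos: [0.4779, 0.1462, 0.0209]
tool_rot: [2.145, 2.295, -0.001]
contact_force: [-3.2, -0.3, 5.8]
opening: 0.0427
```

Emit:
step_arm(targets=[0, 0, -0.0004, 0, 0.001, 0, -0.0004, 0, 0.003, 0, -0.0004, 0, 0.005, 0, -0.0004, 0, 0.0055, 0, -0.0004, 0, 0.0055, 0, -0.0004, 0])

```text
t: 11.35
tool_pos: [0.4775, 0.1519, 0.0212]
tool_rot: [2.144, 2.296, -0.001]
contact_force: [-0.1, 0.5, -1.7]
opening: 0.0427
```

```bash
python3 - <<'E'
from h import *
import pickle
d=np.array([.9977,.068]); n=np.array([-.068,.9977]); seat=np.array([.5315,.1581])
s=seat-.0245*d
go(s[0],s[1],.021,93.9)
E
```

```text
t 11.35 pos [0.4775 0.1519 0.0212] yaw 93.9 tilt [-3.e-04 -7.e-04 -1.e+00] F [-0.1  0.5 -1.7] open 0.0427
shift [0.0025 0.0298 0.0002] len 0.0299 roll 0.0001
```

Emit:
step_arm(targets=[0.0007, 0, 0, 0, 0.0014, 0, 0, 0, 0.0018, 0, 0, 0, 0.0018, 0, 0, 0])

```text
t: 11.68
tool_pos: [0.4773, 0.1532, 0.0211]
tool_rot: [2.145, 2.295, -0.003]
contact_force: [-0.8, -3.5, -0.6]
opening: 0.0424
```

Emit:
step_arm(targets=[0.0005, 0, 0, 0, 0.001, 0, 0, 0, 0.001, 0, 0, 0])

```text
t: 11.93
tool_pos: [0.4773, 0.1534, 0.0211]
tool_rot: [2.145, 2.293, -0.005]
contact_force: [-0.3, -6.4, -0.5]
opening: 0.0425
```

Emit:
step_arm(targets=[-0.0012, 0, 0, 0, -0.0014, 0.002, 0, 0, -0.0014, 0.006, 0, 0, -0.0014, 0.011, 0, 0, -0.0014, 0.016, 0, 0, -0.0014, 0.02, 0, 0, -0.0014, 0.023, 0, 0, -0.0014, 0.024, 0, 0, -0.0014, 0.024, 0, 0])

```text
t: 12.68
tool_pos: [0.5018, 0.1537, 0.0211]
tool_rot: [2.144, 2.293, -0.004]
contact_force: [-0.9, 0.9, -1.7]
opening: 0.0427
```

```bash
python3 - <<'E'
from h import *
import pickle
go(.507,.1564,.021,93.9)
for n in ["side","top","wrist"]:
    p=imaging.get_image(n); save(p,n+"6.png"); pickle.dump(dict(p),open(n+"6.pkl","wb"))
    if n!="wrist":
        b=(150,215,180,315) if n=="side" else (90,250,120,270)
        a=cv2.resize(p["color"][b[0]:b[1],b[2]:b[3]],None,fx=5 if n=="side" else 3.6,fy=5 if n=="side" else 3.6,interpolation=cv2.INTER_CUBIC); cv2.imwrite("pics/%s6c.png"%n,a[...,::-1])
E
```

```text
t 12.68 pos [0.5018 0.1537 0.0211] yaw 93.84 tilt [-2.0e-04 -3.4e-03 -1.0e+00] F [-0.9  0.9 -1.7] open 0.0427
shift [0.0024 0.0054 0.0001] len 0.0059 roll -0.0011
```

View pics/side6c.png

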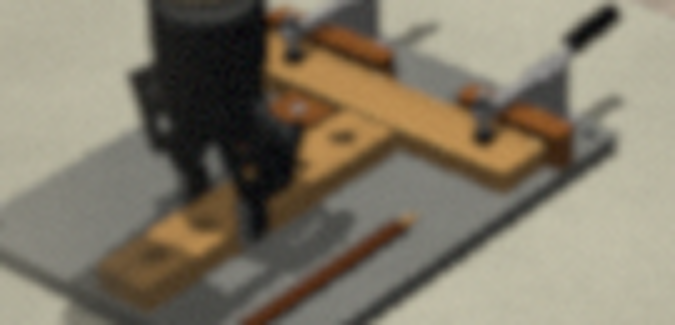

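View pics/top6c.png

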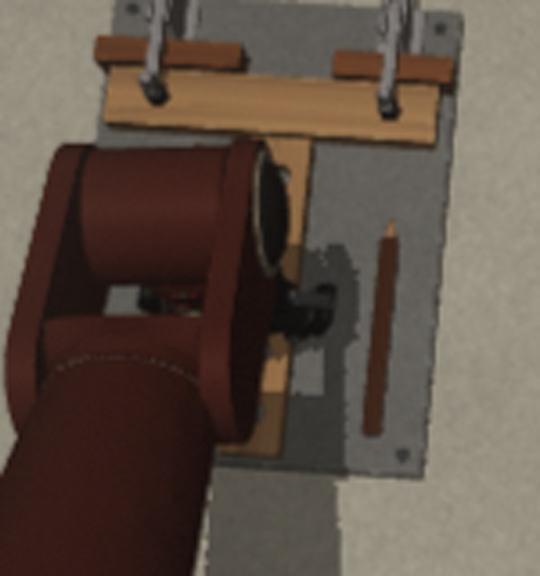

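Emit:
step_arm(targets=[0, 0.001, 0, 0, 0, 0.002, 0, 0, 0, 0.003, 0, 0, 0, 0.0035, 0, 0, 0, 0.0035, 0, 0])

```text
t: 13.25
tool_pos: [0.505, 0.1539, 0.0211]
tool_rot: [2.144, 2.293, -0.004]
contact_force: [-0.5, -0.3, -0.8]
opening: 0.0427
```

Emit:
step_arm(targets=[0.0005, 0, 0, 0, 0.001, 0, 0, 0, 0.0013, 0, 0, 0, 0.0013, 0, 0, 0])

```text
t: 13.58
tool_pos: [0.5049, 0.1549, 0.0211]
tool_rot: [2.145, 2.292, -0.005]
contact_force: [-0.5, -1.1, -0.7]
opening: 0.0425
```

```bash
python3 -c "
from h import *
go(.507,.1564,.021,93.9); print(monitor.get_obs()['wrist_torque'])"
```

```text
t 13.58 pos [0.5049 0.1549 0.0211] yaw 93.82 tilt [-3.0e-04 -3.9e-03 -1.0e+00] F [-0.5 -1.1 -0.7] open 0.0425
shift [0.0013 0.0022 0.0001] len 0.0025 roll -0.0014
[-0.30023169 -0.08866434 -0.19795492]
```

Emit:
step_arm(targets=[0, 0.0005, 0, 0, 0, 0.001, 0, 0, 0, 0.0014, 0, 0, 0, 0.0014, 0, 0])

```text
t: 13.92
tool_pos: [0.5057, 0.1549, 0.021]
tool_rot: [2.145, 2.293, -0.007]
contact_force: [-4.2, -1.3, 1.7]
opening: 0.0423
```

Emit:
step_arm(targets=[0, 0.0003, 0, 0, 0, 0.0006, 0, 0, 0, 0.0008, 0, 0, 0, 0.0008, 0, 0])

```text
t: 14.25
tool_pos: [0.5057, 0.1549, 0.021]
tool_rot: [-2.146, -2.294, 0.01]
contact_force: [-6.4, -3.3, 5.0]
opening: 0.0424
```

```bash
python3 - <<'E'
from h import *
import pickle
go(.507,.1564,.021,93.9); print(monitor.get_obs()['wrist_torque'])
for n in ["side","wrist"]:
    p=imaging.get_image(n); save(p,n+"7.png"); pickle.dump(dict(p),open(n+"7.pkl","wb"))
    if n=="side":
        b=(150,215,180,315)
        a=cv2.resize(p["color"][b[0]:b[1],b[2]:b[3]],None,fx=5.5,fy=5.5,interpolation=cv2.INTER_CUBIC); cv2.imwrite("pics/%s7c.png"%n,a[...,::-1])
E
```

```text
t 14.25 pos [0.5057 0.1549 0.021 ] yaw 93.82 tilt [-0.0044 -0.0045 -1.    ] F [-6.4 -3.3  5. ] open 0.0424
shift [0.0014 0.0014 0.    ] len 0.002 roll -0.0013
[-0.23845687  0.78219912 -0.15702476]
```

View pics/side7c.png

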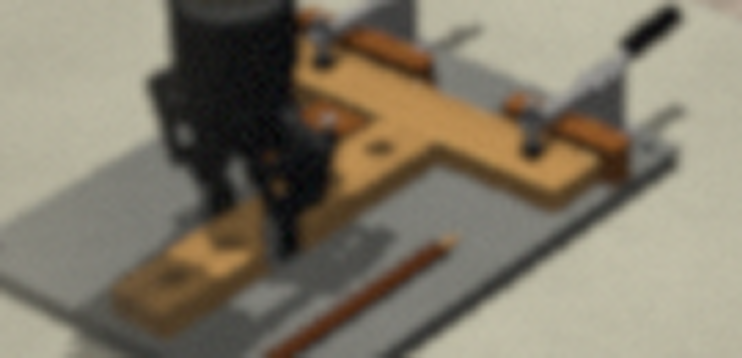

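View pics/wrist7.png

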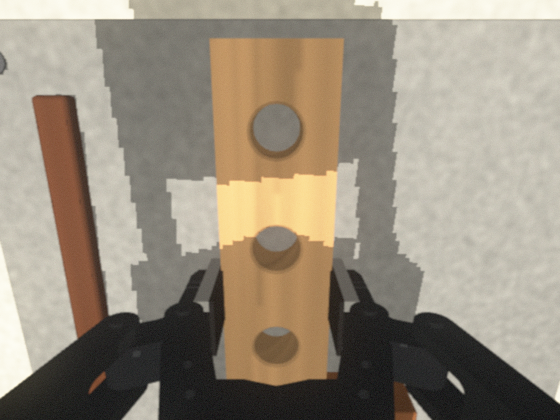

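The rail's end is at the upright (side crop (440,145)), its long edge runs along the block, and the pencil is clear. Now I'm lightening the down-pressure and building the push.

Emit:
step_arm(targets=[0, 0.0008, -0.0003, 0, 0, 0.001, -0.0005, 0, 0, 0.0012, -0.0005, 0, 0, 0.0013, -0.0005, 0, 0, 0.0013, -0.0005, 0, 0, 0.0013, -0.0005, 0])

```text
t: 14.85
tool_pos: [0.5056, 0.1549, 0.021]
tool_rot: [-2.145, -2.293, 0.014]
contact_force: [-6.5, -2.4, 2.8]
opening: 0.0426
```

```bash
cat > st.py <<'E'
from h import *
def rot(F): 
    a=np.radians(3.85); return np.round([F[0]*np.cos(a)+F[1]*np.sin(a),-F[0]*np.sin(a)+F[1]*np.cos(a),F[2]],2)
for i in range(4):
    o=monitor.get_obs(); print(round(o["t"],2),np.round(o["tool_pos"],5),"Fjig",rot(o["contact_force"]),"T",np.round(o["wrist_torque"],2),np.round(o["dq"],4).max()); imaging.get_image("side") if i<3 else 0
go(.507,.1564,.021,93.9)
E
python3 st.py
```

```text
14.85 [0.50565 0.15494 0.02101] Fjig [-6.62 -1.96  2.76] T [-0.25  0.76 -0.14] 0.0025
14.9 [0.50564 0.15493 0.02102] Fjig [-6.6  -1.1   3.57] T [-0.17  0.78 -0.18] 0.0014
14.95 [0.50563 0.15494 0.021  ] Fjig [-6.27 -1.22  3.03] T [-0.17  0.79 -0.1 ] 0.0014
15.0 [0.50564 0.15495 0.02101] Fjig [-6.9  -2.39  3.3 ] T [-0.19  0.78 -0.19] 0.0026
t 15.0 pos [0.5056 0.1549 0.021 ] yaw 93.82 tilt [-0.0076 -0.0048 -1.    ] F [-6.7 -2.9  3.3] open 0.0426
shift [ 0.0014  0.0015 -0.    ] len 0.002 roll -0.0013
```

Emit:
step_arm(targets=[0, 0.0012, -0.0005, 0, 0, 0.0014, -0.0008, 0, 0, 0.0016, -0.001, 0, 0, 0.0018, -0.001, 0, 0, 0.002, -0.001, 0, 0, 0.0022, -0.001, 0, 0, 0.0022, -0.001, 0, 0, 0.0022, -0.001, 0])

```text
t: 15.67
tool_pos: [0.5056, 0.155, 0.021]
tool_rot: [-2.142, -2.29, 0.02]
contact_force: [-8.0, -1.8, 3.1]
opening: 0.0426
```

```bash
python3 st.py
```

```text
15.67 [0.5056  0.15498 0.02103] Fjig [-8.07 -1.22  3.14] T [-0.19  0.94 -0.22] -0.0002
15.72 [0.50561 0.15496 0.02103] Fjig [-8.77 -2.48  3.26] T [-0.23  0.97 -0.2 ] 0.0027
15.77 [0.50559 0.15495 0.02101] Fjig [-8.39 -1.3   2.35] T [-0.21  1.01 -0.18] 0.0013
15.82 [0.5056  0.15494 0.02103] Fjig [-8.46 -0.93  2.43] T [-0.24  0.94 -0.19] 0.0012
t 15.82 pos [0.5056 0.1549 0.021 ] yaw 93.82 tilt [-0.0129 -0.0054 -0.9999] F [-8.4 -1.5  2.4] open 0.0427
shift [ 0.0014  0.0015 -0.    ] len 0.002 roll -0.0014
```

```bash
python3 - <<'E'
from h import *
np.set_printoptions(precision=4,suppress=True)
p=imaging.get_image("wrist"); save(p,"wrist8.png"); P=cloud(p)
def fit(Q): 
    A=np.c_[Q[:,0]-.45,Q[:,1]-.155,np.ones(len(Q))]; s=np.linalg.lstsq(A,Q[:,2],rcond=None)[0]; return s,(Q[:,2]-A@s).std()
base=np.r_[P[60:230,110:200].reshape(-1,3),P[60:230,360:500].reshape(-1,3)]
rail=np.r_[P[50:95,220:332].reshape(-1,3),P[165:215,225:328].reshape(-1,3)]
b,_=fit(base); r,s=fit(rail); print("base",b,_,"rail",r,s); print("rail height near end above base", (rail[:,2]-np.c_[rail[:,0]-.45,rail[:,1]-.155,np.ones(len(rail))]@b)[:2000].mean(), "mid",(rail[:,2]-np.c_[rail[:,0]-.45,rail[:,1]-.155,np.ones(len(rail))]@b)[-2000:].mean())
q=imaging.get_image("side"); save(q,"side8.png"); cv2.imwrite("pics/side8c.png",cv2.resize(q["color"][140:220,170:310],None,fx=5.5,fy=5.5,interpolation=cv2.INTER_CUBIC)[...,::-1])
E
```

```text
base [-0.0241 -0.004   0.0191] 0.009479840685586523 rail [-0.0098 -0.0011  0.039 ] 0.007632539449354241
rail height near end above base 0.01919492204608792 mid 0.020448977755716895
```

View pics/side8c.png

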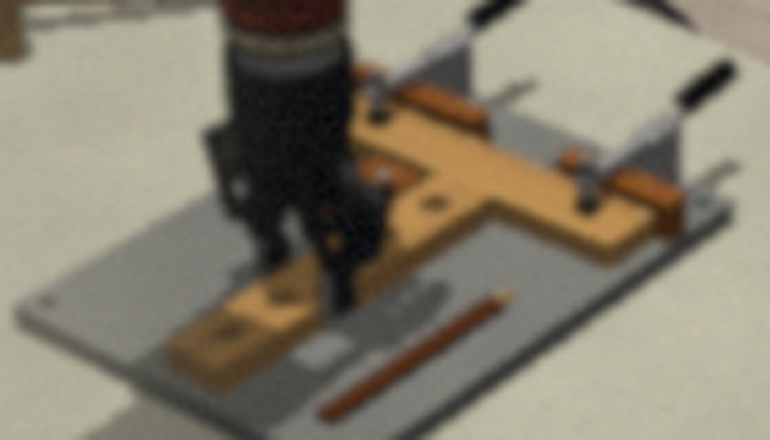

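Emit:
step_arm(targets=[0, 0.0018, -0.0005, 0, 0, 0.002, -0.0008, 0, 0, 0.0022, -0.001, 0, 0, 0.0025, -0.001, 0, 0, 0.0028, -0.001, 0, 0, 0.0031, -0.001, 0, 0, 0.0033, -0.001, 0, 0, 0.0033, -0.001, 0, 0, 0.0033, -0.001, 0])

```text
t: 16.67
tool_pos: [0.5055, 0.1549, 0.021]
tool_rot: [-2.138, -2.286, 0.03]
contact_force: [-12.9, -2.0, 6.3]
opening: 0.0424
```

```bash
python3 st.py
```

```text
16.67 [0.50551 0.15494 0.02097] Fjig [-13.05  -1.17   6.32] T [-0.34  1.62 -0.1 ] 0.0009
16.72 [0.50549 0.15496 0.02095] Fjig [-12.45  -1.65   6.73] T [-0.35  1.57 -0.1 ] 0.001
16.77 [0.50551 0.15495 0.02096] Fjig [-13.43  -1.94   7.23] T [-0.26  1.56 -0.04] 0.0009
16.82 [0.50552 0.15494 0.02097] Fjig [-12.85  -1.93   7.96] T [-0.31  1.6  -0.08] 0.0023
t 16.82 pos [0.5055 0.1549 0.021 ] yaw 93.84 tilt [-0.0213 -0.0065 -0.9998] F [-12.7  -2.8   8. ] open 0.0426
shift [ 0.0014  0.0016 -0.0001] len 0.0021 roll -0.001
```

Emit:
step_arm(targets=[0, 0.0028, -0.0012, 0, 0, 0.0029, -0.0017, 0, 0, 0.003, -0.002, 0, 0, 0.0031, -0.0021, 0, 0, 0.0032, -0.0021, 0, 0, 0.0032, -0.0021, 0, 0, 0.0032, -0.0021, 0, 0, 0.0032, -0.0021, 0])

```text
t: 17.48
tool_pos: [0.5055, 0.1549, 0.0214]
tool_rot: [-2.134, -2.283, 0.039]
contact_force: [-10.3, -1.6, 2.9]
opening: 0.0423
```

```bash
python3 st.py
```

```text
17.48 [0.50545 0.15494 0.02141] Fjig [-10.41  -0.87   2.86] T [-0.26  1.11 -0.12] 0.0018
17.53 [0.50545 0.15494 0.02139] Fjig [-11.67  -1.23   3.66] T [-0.26  1.17 -0.15] 0.0025
17.58 [0.50543 0.15495 0.02138] Fjig [-11.17  -1.74   2.81] T [-0.23  1.13 -0.14] 0.002
17.63 [0.50545 0.15496 0.02142] Fjig [-10.    -0.81   2.2 ] T [-0.23  1.14 -0.13] 0.002
t 17.63 pos [0.5055 0.155  0.0214] yaw 93.86 tilt [-0.029  -0.0074 -0.9996] F [-9.9 -1.5  2.2] open 0.0427
shift [0.0013 0.0017 0.0004] len 0.0022 roll -0.0007
```

```bash
python3 - <<'E'
from h import *
import pickle
np.set_printoptions(precision=4,suppress=True)
p=imaging.get_image("wrist"); save(p,"wrist9.png"); pickle.dump(dict(p),open("wrist9.pkl","wb"))
q=imaging.get_image("side"); pickle.dump(dict(q),open("side9.pkl","wb"))
for n in ["w5","wrist6","wrist7","wrist9"]:
    P=cloud(pickle.load(open(n+".pkl","rb")))
    m=lambda a:np.round(np.median(a.reshape(-1,3),0),4)
    print(n,"rail end",m(P[46:70,225:330]),"rail mid",m(P[180:205,235:320]),"base L",m(P[46:70,120:200]),m(P[180:205,140:200]),"R",m(P[46:70,360:420]),m(P[180:205,360:400]))
for n in ["side4","side6","side7","side9"]:
    p=pickle.load(open(n+".pkl","rb")); P=cloud(p)
    # sample rail top near end and near front at seat pose
    d=np.array([.9977,.068,0]);s=np.array([.5300,.1565,.038]);o=[]
    for a in (-.112,-.068,.06,.075,.11,.15): 
        u,v=np.round(proj(p,s+a*d)).astype(int); o.append((a,round(float(np.median(P[v-1:v+2,u-1:u+2,2])),4)))
    print(n,o)
E
```

```text
w5 rail end [0.3879 0.1395 0.0479] rail mid [0.4336 0.1423 0.0477] base L [0.3863 0.0859 0.0005] [0.4443 0.0942 0.0185] R [0.3795 0.1901 0.0005] [0.438  0.1895 0.0186]
wrist6 rail end [0.4122 0.1481 0.0387] rail mid [0.458  0.151  0.0387] base L [0.413  0.1029 0.0185] [0.4663 0.1054 0.0185] R [0.4073 0.1908 0.0185] [0.4603 0.1952 0.0186]
wrist7 rail end [0.4165 0.1495 0.0385] rail mid [0.4623 0.1523 0.0386] base L [0.4172 0.1042 0.0184] [0.4705 0.1067 0.0185] R [0.4114 0.1923 0.0185] [0.4645 0.1964 0.0185]
wrist9 rail end [0.4164 0.1495 0.0392] rail mid [0.4627 0.1524 0.0391] base L [0.4166 0.1032 0.0184] [0.4706 0.1063 0.0185] R [0.4107 0.1931 0.0185] [0.4644 0.197  0.0186]
side4 [(-0.112, 0.017), (-0.068, 0.0164), (0.06, 0.0221), (0.075, 0.0198), (0.11, 0.0299), (0.15, 0.0368)]
side6 [(-0.112, 0.0378), (-0.068, 0.0375), (0.06, 0.0372), (0.075, 0.0377), (0.11, 0.0385), (0.15, 0.0381)]
side7 [(-0.112, 0.0396), (-0.068, 0.0373), (0.06, 0.038), (0.075, 0.0388), (0.11, 0.0397), (0.15, 0.0392)]
side9 [(-0.112, 0.0375), (-0.068, 0.0393), (0.06, 0.038), (0.075, 0.0401), (0.11, 0.0386), (0.15, 0.0405)]
```

View pics/wrist9.png

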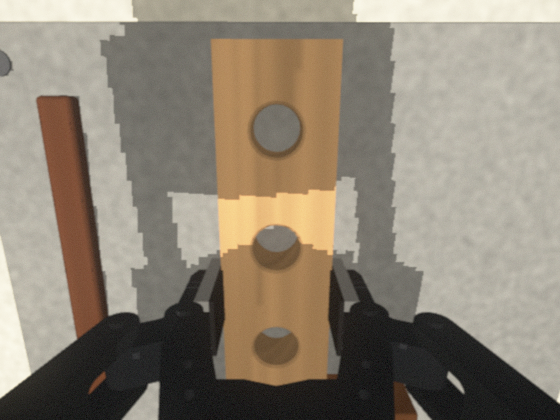

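Emit:
step_arm(targets=[0, 0.0032, -0.001, 0, 0, 0.0033, -0.001, 0, 0, 0.0034, -0.0012, 0, 0, 0.0035, -0.0014, 0, 0, 0.0036, -0.0014, 0, 0, 0.0037, -0.0014, 0, 0, 0.0037, -0.0014, 0, 0, 0.0037, -0.0014, 0], force=35)

```text
t: 18.4
tool_pos: [0.5053, 0.155, 0.021]
tool_rot: [-2.13, -2.279, 0.05]
contact_force: [-12.5, -2.2, 3.4]
opening: 0.0424
```

```bash
cat > wd.py <<'E'
from h import *
p=imaging.get_image("wrist"); P=cloud(p); m=lambda a:np.round(np.median(a.reshape(-1,3),0),4)
print("rail end",m(P[46:70,225:330]),"mid",m(P[180:205,235:320]),"base",m(P[180:205,140:200]),m(P[180:205,360:400]))
E
python3 st.py; python3 wd.py
```

```text
18.4 [0.5053  0.15496 0.02101] Fjig [-12.62  -1.37   3.45] T [-0.22  1.42 -0.06] 0.0006
18.45 [0.50531 0.15495 0.02105] Fjig [-13.45  -2.36   3.98] T [-0.22  1.39 -0.11] 0.0015
18.5 [0.50532 0.15495 0.02102] Fjig [-12.74  -1.41   3.37] T [-0.16  1.41 -0.09] 0.0024
18.55 [0.50532 0.15496 0.02103] Fjig [-12.51  -0.92   4.22] T [-0.22  1.41 -0.06] 0.0012
t 18.55 pos [0.5053 0.155  0.021 ] yaw 93.88 tilt [-0.0381 -0.0085 -0.9992] F [-12.4  -1.8   4.2] open 0.0422
shift [ 0.0013  0.0018 -0.0001] len 0.0022 roll -0.0004
rail end [0.4163 0.1494 0.0386] mid [0.4629 0.1525 0.0387] base [0.4704 0.1063 0.0185] [0.4643 0.197  0.0186]
```

```bash
python3 - <<'E'
from h import *
q=imaging.get_image("side"); cv2.imwrite("pics/side10c.png",cv2.resize(q["color"][140:220,170:310],None,fx=5.5,fy=5.5,interpolation=cv2.INTER_CUBIC)[...,::-1])
q=imaging.get_image("top"); cv2.imwrite("pics/top10c.png",cv2.resize(q["color"][90:240,130:260],None,fx=4,fy=4,interpolation=cv2.INTER_CUBIC)[...,::-1])
E
python3 st.py
```

```text
18.7 [0.5053  0.15498 0.02102] Fjig [-12.09  -1.48   3.94] T [-0.24  1.41 -0.12] 0.0015
18.75 [0.50531 0.15496 0.02102] Fjig [-12.89  -1.08   3.76] T [-0.24  1.34 -0.12] 0.0019
18.8 [0.50531 0.15497 0.02104] Fjig [-13.28  -1.75   4.67] T [-0.23  1.33 -0.04] 0.0009
18.85 [0.50531 0.15495 0.02105] Fjig [-12.29  -1.7    4.3 ] T [-0.25  1.39 -0.06] 0.0019
t 18.85 pos [0.5053 0.155  0.021 ] yaw 93.88 tilt [-0.0381 -0.0085 -0.9992] F [-12.1  -2.5   4.3] open 0.0425
shift [ 0.0013  0.0018 -0.    ] len 0.0022 roll -0.0003
```

View pics/side10c.png

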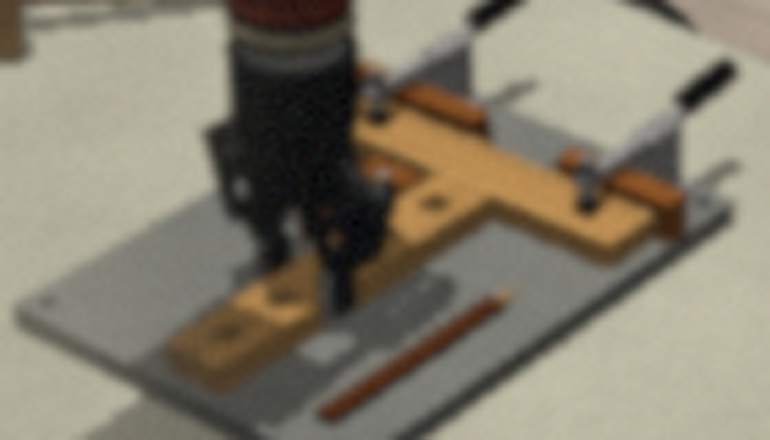

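View pics/top10c.png

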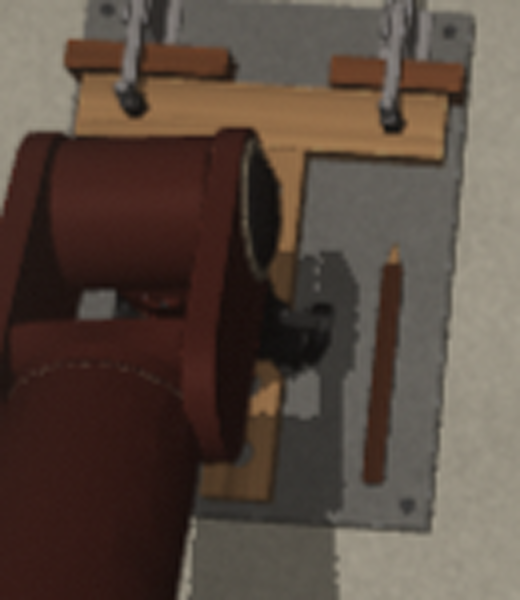

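The side crop shows the rail's end against the upright at (480,195), its edge along the block at (390,170), and the pencil in place. The top crop shows no gap at (305,152). The push is steady, so I'm handing in.

```bash
python3 -c "
from h import *
print(ticket.finish_job())"
```

```text
the job is handed in; nothing more can be done
None
```

The rail is in place on the jig, and the arm is still gripping it and pressing it against the upright. I picked up the five-hole light-wood rail, not the red look-alike or the blank. I lowered it onto the base, brought it flush against the squaring block, then eased its end up to the upright. First contact with the upright was about 4 N. I handed in at about 18.9 s of the 45 s allowed.

What the last checks showed:
- **Push:** the wrist reads a steady 12 to 13 N along the jig's x. The rail bears on the base with about 5 N, so friction could take some of that. At worst about 7 to 8 N reaches the joint, still above your 6 N minimum.
- **Flat:** the wrist camera puts the rail's top at 38.6 mm at its near end and 38.7 mm about 45 mm further along. The base reads 18.5 mm, so the rail lies flat.
- **Flush and square:** the rail bears on the block with about 1.5 N. Its angle is 3.9°, against 4.2° measured for the block and 3.7° for the upright. I saw no gap at the upright, but the gripper hid most of the block side from the cameras.
- **Other things:** the pencil was in place in the last pictures. The blank and glue bottle had not moved when last seen. I never went near the tape measure.

Some things did not go as planned:
- The gripper tilted about 2° while building up the push.
- One push lifted the rail's near end about 0.7 mm. I corrected that by easing the grip to 35 N and lowering slightly.

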